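Reset a tripped laser interlock behind the closed shutter

ROBOT

A 6-joint arm with a two-finger parallel gripper is mounted at the origin on the work surface; the furniture and walls round the work are solid. World frame = base frame: x ahead of the robot, y to its left, z up, the work surface at z = 0. Lengths are in m, angles in rad, forces in N, time in s.
With the tool pointing down it reaches from about 0.3 to 0.825 m from the base axis. Payload 5.4 kg.
Tool frame: the origin (TCP) lies at the very end of the fingers, on their centre line; the grasp point (between the pads) lies 19 mm behind it; z points along the fingers, y is the line along which they close (so a half turn about z gives the same grasp; the last joint's range is limited). The gripper opens to 92 mm and grips with 3 to 60 N. Pads are 20 mm wide; open, the fingers measure 128 mm over their backs; the gripper's body (75 mm by 189 mm) begins 69 mm behind the grasp point.
Start: joints at [1.042, 0.158, 1.597, -0, 1.386, -0.21], TCP at [0.18, 0.546, 0.215] pointing down, gripper open.
Joint ranges: [-2.91, 2.91], [-0.94, 2.29], [0.18, 2.7], [-1.29, 4.43], [0.17, 2.64], [-3, 3]. Speed limits (rad/s): [2.57, 2.57, 3.14, 3.14, 3.14, 3.14].

INTERFACE

Orientations are given as a rotation vector (axis times angle).
In Python, from workcell import bot gives the robot as it stands. Calls block until the motion is done:
- bot.goto(position, orientation): joint-space move of the TCP to a pose.
- bot.line_to(position, rot=None, max_speed=0.15): straight line of the TCP; rot=None keeps the orientation; max_speed is the mean speed in m/s.
- bot.set_joints(angles): joint-space move.
- bot.set_gripper(opening, newtons=None): opening from 0.0 (shut) to 1.0 (fully open); newtons is the grip in N (None keeps the last); returns when the fingers have stopped.
- bot.hold(seconds).
- bot.inverse_kinematics(position, orientation): joint angles nearest the present ones, or None.
- bot.read_camera(name): name is "scene" or "top"; returns a dict with "pixels" (400x640x3 uint8, blue, green, red), "fx", "fy", "cx", "cy" (pixels), "k1" (the pictures are not rectified: a ray, as slopes to the right and down, at radius r is drawn at 1 + k1 r^2 times it, then the intrinsics apply), "R" (3x3) and "t" (3): a world point X has camera coordinates R X + t. Camera axes: x right, y down, z forward; pixel columns grow to the right and rows downward; lengths in m; the calibration is good to about 2 mm. A picture is of the moment at which its call begins. There is no depth.
A pose or a line that the arm cannot do raises bot.MotionError and nothing moves.
- bot.job_done(): hands the job in; it is judged then, once.
Readings, each from a call of its own:
- bot.current_clock(): time.
- bot.current_joints(): joint angles.
- bot.current_joint_vel(): joint speeds.
- bot.current_effort(): joint torques, N m.
- bot.current_ee_pos(): TCP position.
- bot.current_tool_rot(): TCP orientation.
- bot.current_contact_force(): force on the tool from outside, world axes, zero at the start.
- bot.current_ft_torque(): the same for the moment, N m.
- bot.current_opening(): opening from 0.0 (shut) to 1.0 (fully open).
- bot.current_grip_force(): force on a finger pad.
Only numpy, scipy, OpenCV 4.12 (cv2) and the standard library are available. Lean on these libraries where they do the work, as an engineer would, in place of code of your own. Each camera call takes 0.05 s, during which the arm holds its last target. There are 200 camera calls.

TASK

The laser's interlock has tripped. First close the beam shutter on the laser's nose by pushing its thumb post as far as it goes, so the blade covers the aperture; then reach a fingertip into the oblong well on top of the interlock box and hold the sunken reset key fully down for a good second, and after letting it come up press the raised round start button fully down and let it go. Neither key may be pressed while the shutter is open. There is nothing to grip here: leave the box and the loose things round it where they are, neither lifted nor shoved.

Things in the scene. Friction and masses are not known exactly. Their poses are not given: they have to be found in the camera images.
- laser_head: fixed laser head, a grey finned block 80 mm wide, on risers; top of the nose at 132 mm. Origin on the table below the beam aperture in the nose's front face; z up; the beam leaves along its own +y (aperture 111 mm up) and the head stretches 215 mm along its -y; its +x points away from the robot across the head. An iris and a lens on post holders (130 mm tall, fixed) stand in the beam 95 and 180 mm along +y
- shutter (a joint): sliding beam shutter on the nose, in m: 0 = open (blade beside the aperture, on the robot's side), grows as the thumb post is pushed along the laser head's own +x (away from the robot), 0.024 = against the stop, closed. Starts between 0 and 0.004. Friction about 2 N, it stays where it is left
- thumb_post_top (a point): centre of the top of the shutter's upright thumb post; moves with the shutter. The post is 12 mm across and stands 20 mm above the sliding plate on top of the nose (plate top 134.5 mm, post top 154 mm above the table); the nose's flat top lies at 132 mm. When closed the post stands straight above the aperture
- interlock_box: loose interlock box, dark with a light grey top, 120 mm (its x) x 180 mm (its y) x 65 mm high, 1.6 kg, on rubber feet; origin at the centre of its underside, z up, +y roughly to the robot's left. Its level top carries the oblong well (towards +y) and the raised start button (towards -y)
- well_mouth (a point): centre of the well's mouth at the level of the box top. The well is a rectangular shaft 32 mm along the box's x and 52 mm along the box's y with a 2 mm raised rim, floor 25 mm below the top
- reset_key_top (a point): centre of the top of the sunken reset key in the well: a grey pad 22 mm (box x) by 36 mm (box y), its top 17 mm below the box top when up
- reset_key (a joint): travel of the reset key straight down in m: 0 = up, 0.005 = fully down; springs back. It takes about 1.4 N to start and 3.6 N to bottom
- start_button_top (a point): centre of the top of the round metal start button, 23 mm across, 10 mm above the box top when up, with a 33 mm bezel 3 mm high round it; 90 mm from the well's centre
- start_button (a joint): travel of the start button straight down in m: 0 = up, 0.005 = fully down; springs back. It takes about 1.4 N to start and 3.6 N to bottom
- short_post: bare steel optical post standing upright just left of the interlock box, 13 mm across, 75 mm tall; origin at the centre of its foot; leave it alone
- fork_near: black clamping fork lying flat to the left of the interlock box, past the post, 25 x 60 x 16 mm; origin at the centre of its underside; leave it alone
- fork_far: black clamping fork lying flat in front of the laser head, 25 x 60 x 16 mm; origin at the centre of its underside; leave it alone
- objective_can: screw-top objective can standing between box and laser, 37 mm across, 58 mm tall; origin at the centre of its underside; leave it alone
- hex_key: large steel hex key lying flat on the right, towards the robot, 40 x 174 x 7 mm; origin at the centre of its underside; leave it alone
- tweezers: steel tweezers lying far to the right, 15 x 120 x 10 mm; origin at the centre of its underside; leave it alone

How it is judged:
By the outcome, as a careful person would: the job done as asked, in the order asked, and still so for the second after the job is handed in, with the robot touching nothing.
It also fails if it takes over 48 s, if anything falls off the work surface, if the arm or the gripper's body presses on something with over 40 N, if the wrist force passes 120 N, or if a joint passes its speed limit or range.

## Working session

There is one attempt and no reset: what is moved stays moved. The work goes in short steps, each a Python script; the robot and the scene stay as the last script left them, time stands still between calls to the robot, and variables do not carry over. Pictures are saved under pics/ and viewed, at most 10 in all, crops included, and the job is handed in when it is done.

```bash
mkdir -p pics; cat > h.py <<'E'
import numpy as np, cv2
from workcell import bot
def cam(n):
    c=bot.read_camera(n); return c
def ray(c,u,v):
    x=(u-c["cx"])/c["fx"]; y=(v-c["cy"])/c["fy"]
    K=np.array([[c["fx"],0,c["cx"]],[0,c["fy"],c["cy"]],[0,0,1.]])
    p=cv2.undistortPoints(np.array([[[u,v]]],float),K,np.array([c["k1"],0,0,0,0.]))[0,0]
    R=np.array(c["R"]);t=np.array(c["t"])
    return -R.T@t, R.T@np.array([p[0],p[1],1])
def onz(c,u,v,z):
    o,d=ray(c,u,v); return o+d*(z-o[2])/d[2]
def proj(c,X):
    K=np.array([[c["fx"],0,c["cx"]],[0,c["fy"],c["cy"]],[0,0,1.]])
    r=cv2.Rodrigues(np.array(c["R"]))[0]
    return cv2.projectPoints(np.array(X,float).reshape(-1,1,3),r,np.array(c["t"],float),K,np.array([c["k1"],0,0,0,0.]))[0][:,0]
def tri(c1,p1,c2,p2):
    o1,d1=ray(c1,*p1);o2,d2=ray(c2,*p2)
    A=np.stack([d1,-d2],1);s=np.linalg.lstsq(A,o2-o1,rcond=None)[0]
    a=o1+s[0]*d1;b=o2+s[1]*d2
    return (a+b)/2,np.linalg.norm(a-b)
E
python3 - <<'E'
from h import *
import pickle
for n in("scene","top"):
    c=cam(n); cv2.imwrite(f"pics/{n}0.png",c["pixels"]); pickle.dump(c,open(n+"0.pkl","wb"))
    R=np.array(c["R"]); print(n,c["fx"],c["k1"],-R.T@np.array(c["t"]),R[2])
print(bot.current_clock(),bot.current_tool_rot())
E
```

```text
scene 487.8254315429619 -0.0439889478260987 [-0.38070835 -0.89943903  1.0104783 ] [ 0.5853604   0.55770609 -0.58848714]
top 477.4389879508007 -0.1174516319966277 [ 0.36715523 -0.03767284  1.44187018] [ 0.11062444 -0.02110652 -0.99363814]
0.1 [-4.98566041e-01 -3.10116038e+00  2.49608751e-03]
```

View pics/scene0.png

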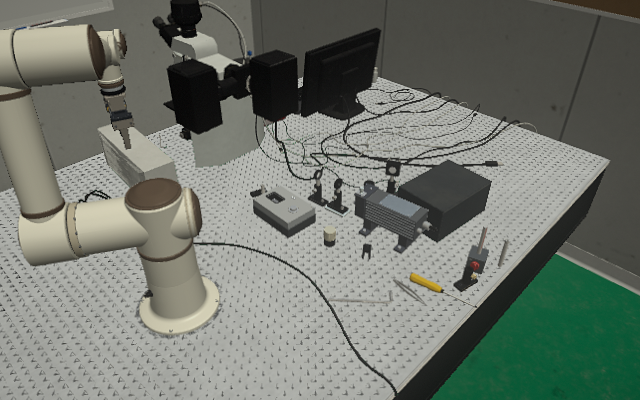

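View pics/top0.png

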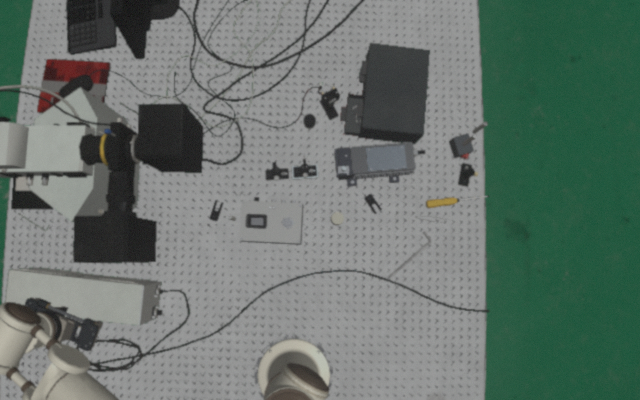

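The scene view shows the box at about (285,207) and the laser at (392,215). In the top view the box is at (271,222), its well at (256,221) and its button at (288,223). The laser nose is at (343,163). I'll enlarge both.

```bash
python3 - <<'E'
import cv2,numpy as np
t=cv2.imread("pics/top0.png")[135:255,205:365]; s=cv2.imread("pics/scene0.png")[160:270,240:400]
cv2.imwrite("pics/tc.png",cv2.resize(t,None,fx=5,fy=5,interpolation=cv2.INTER_CUBIC))
cv2.imwrite("pics/sc.png",cv2.resize(s,None,fx=5,fy=5,interpolation=cv2.INTER_CUBIC))
E
```

```text
(no output)
```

View pics/tc.png

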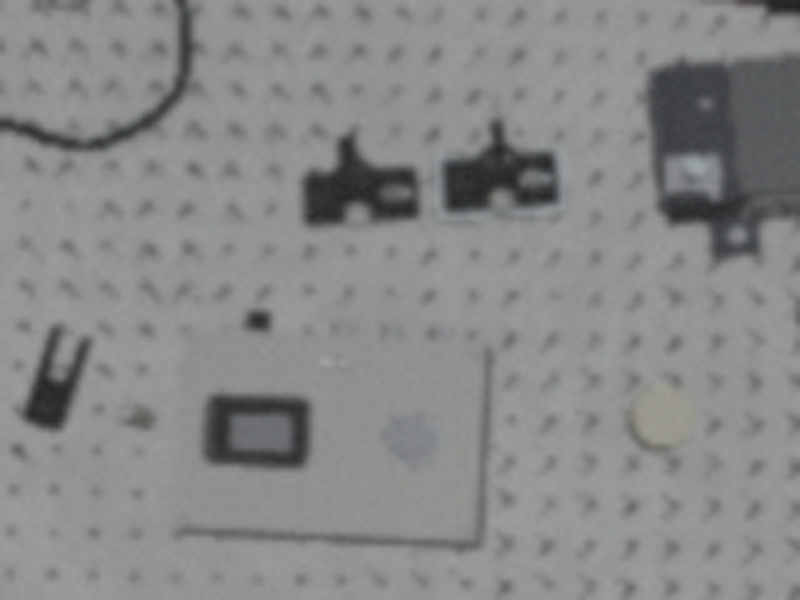

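View pics/sc.png

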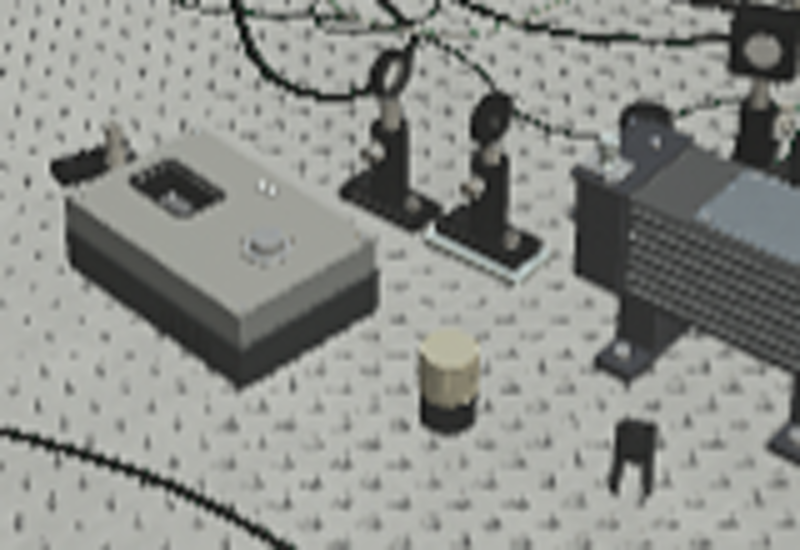

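The top crop shows the well's dark frame at crop (256,431), the key at (262,434), the button at (411,440) and the light shutter plate at (693,175) with the post on it. In the scene crop the button is at (266,243), the post at about (612,145) and the well at (177,188). Next I'll compute positions.

```bash
python3 - <<'E'
from h import *
import pickle
T=pickle.load(open("top0.pkl","rb"));S=pickle.load(open("scene0.pkl","rb"))
ct=lambda x,y:(205+(x-2)/5,135+(y-2)/5); cs=lambda x,y:(240+(x-2)/5,160+(y-2)/5)
g=T["pixels"].max(2).astype(int)
# well: dark blob (key filled) via contour
m=((g<95)*255).astype(np.uint8); m[:,:240]=0;m[:,272]=0;m[:210]=0;m[235:]=0;m[:,275:]=0
cc=max(cv2.findContours(m,cv2.RETR_EXTERNAL,cv2.CHAIN_APPROX_NONE)[0],key=cv2.contourArea)
r=cv2.minAreaRect(cc);print(r)
w=onz(T,*r[0],.065);b=onz(T,*ct(411,440),.075);k=onz(T,*ct(262,434),.048)
print("well",w,"btn",b,"key",k,"dist",np.linalg.norm((w-b)[:2]))
co=[onz(T,*ct(*p),.065)[:2] for p in[(180,330),(490,347),(480,547),(178,530)]]
print("corners",np.round(co,4),"mean",np.mean(co,0),[np.linalg.norm(co[i]-co[i-1]) for i in range(4)])
print("btn tri",tri(T,ct(411,440),S,cs(266,241)))
print("well tri",tri(T,r[0],S,cs(177,188)))
print("post top",onz(T,*ct(693,172),.154),"tri",tri(T,ct(693,172),S,cs(612,140)))
pl=[onz(T,*ct(*p),.1345)[:2] for p in[(666,155),(722,155),(722,196),(666,196)]];print("plate",np.round(pl,4),np.mean(pl,0))
n=[onz(T,*ct(*p),.132)[:2] for p in[(652,68),(658,212),(730,58),(733,205)]];print("nose",np.round(n,4))
sil=[onz(S,*cs(*p),.132)[:2] for p in[(575,172),(632,120),(630,190)]];print("nose scene",np.round(sil,4))
for c,(x,y,w_,h_),nm in((T,(325,138,40,44),"pt"),(S,(345,170,50,40),"ps")):
    cv2.imwrite(f"pics/{nm}.png",cv2.resize(c["pixels"][y:y+h_,x:x+w_],None,fx=12,fy=12,interpolation=cv2.INTER_NEAREST))
a=cv2.imread("pics/pt.png");d=cv2.imread("pics/ps.png");H=max(a.shape[0],d.shape[0])
o=np.zeros((H,a.shape[1]+d.shape[1],3),np.uint8);o[:a.shape[0],:a.shape[1]]=a;o[:d.shape[0],a.shape[1]:]=d
o=o[:600,:]; print(o.shape); cv2.imwrite("pics/both.png",cv2.resize(o,None,fx=.74,fy=.74,interpolation=cv2.INTER_NEAREST))
E
```

```text
((256.0, 220.5), (13.0, 20.0), 90.0)
well [0.44974661 0.11548441 0.065     ] btn [0.44516339 0.0260011  0.075     ] key [0.44820478 0.11436429 0.048     ] dist 0.08960059806364286
corners [[ 0.5064  0.1622]
 [ 0.5006 -0.0178]
 [ 0.3851 -0.0148]
 [ 0.3908  0.1591]] mean [0.4457451  0.07216696] [np.float64(0.11561297487039758), np.float64(0.18003502342426955), np.float64(0.1155847112653523), np.float64(0.17395658978646739)]
btn tri (array([0.44546897, 0.02617132, 0.07046657]), np.float64(0.00012446196351741147))
well tri (array([0.44939989, 0.11590959, 0.06420688]), np.float64(0.001036960378637331))
post top [ 0.5907782  -0.12776139  0.154     ] tri (array([ 0.5924307 , -0.12922104,  0.15251743]), np.float64(0.0038340721085984067))
plate [[ 0.6034 -0.1139]
 [ 0.6042 -0.1452]
 [ 0.5811 -0.1455]
 [ 0.5803 -0.1143]] [ 0.59222095 -0.12971841]
nose [[ 0.6531 -0.1055]
 [ 0.5716 -0.1101]
 [ 0.66   -0.1492]
 [ 0.5766 -0.1519]]
nose scene [[ 0.5747 -0.1182]
 [ 0.6436 -0.1064]
 [ 0.5843 -0.1547]]
(528, 1080, 3)
```

View pics/both.png

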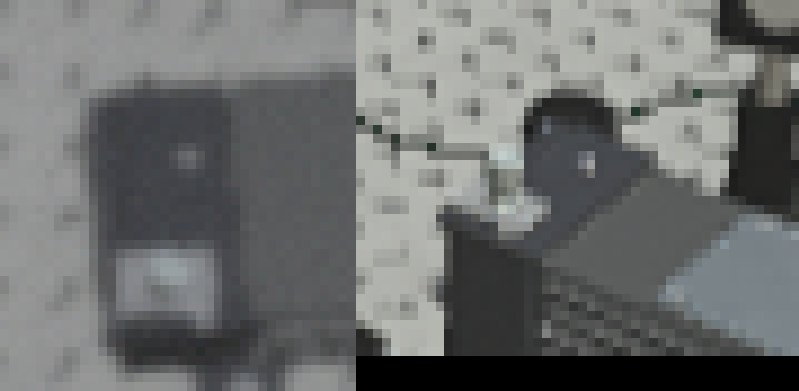

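The close-up shows the post top at about top (343.6,167.7) and scene (361.6,187.2), standing on the light plate on the robot's side of the nose. I'll retract inwards first to stay clear of the black blocks, then go to the robot's side of the post.

```bash
python3 - <<'E'
from h import *
import pickle
from scipy.spatial.transform import Rotation as Ro
T=pickle.load(open("top0.pkl","rb"));S=pickle.load(open("scene0.pkl","rb"))
print("post",tri(T,(343.6,167.7),S,(361.6,187.2)), onz(T,343.6,167.7,.154),onz(S,361.6,187.2,.154))
print("blocks",tri(T,(115,240),S,(193,97))[0],tri(T,(170,138),S,(273,80))[0])
rv=lambda a:(Ro.from_euler('z',a)*Ro.from_rotvec([0,np.pi,0])).as_rotvec()
q=bot.current_joints()
# retract at the present heading, then swing
a0=np.arctan2(.546,.18)
R0=bot.current_tool_rot()
bot.line_to([.37*np.cos(a0),.37*np.sin(a0),.26],max_speed=.25)
bot.set_gripper(0.0)
bot.goto([.40,-.09,.26],rv(.056)); bot.goto([.552,-.130,.20],rv(.056))
print(bot.current_clock(),bot.current_ee_pos(),bot.current_joints(),bot.current_opening(),bot.current_contact_force())
c=cam("scene");cv2.imwrite("pics/s1.png",cv2.resize(c["pixels"][110:260,240:440],None,fx=4,fy=4,interpolation=cv2.INTER_CUBIC))
E
```

```text
post (array([ 0.59438544, -0.12869593,  0.15317219]), np.float64(0.0004818114827375593)) [ 0.59441529 -0.12880728  0.154     ] [ 0.59322824 -0.12931068  0.154     ]
blocks [0.37785869 0.41193637 0.34818869] [0.61394059 0.28821377 0.37358904]
5.05 [ 0.5516234  -0.12923993  0.20020393] [-4.43331029e-01  1.48271552e-01  1.63715878e+00 -8.48311199e-05
  1.35694689e+00 -2.07124284e+00] 0.005373669230503845 [-0.05154202 -0.36140159  0.10050388]
```

View pics/s1.png

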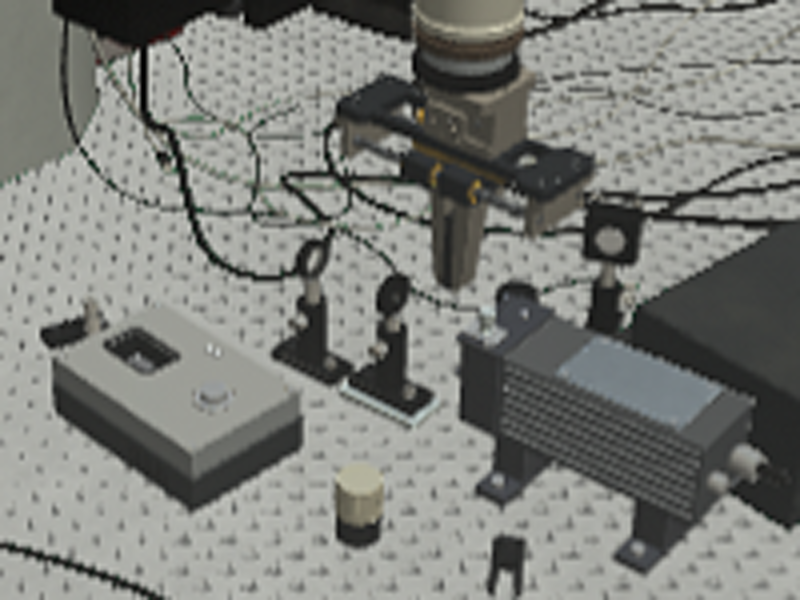

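The closed fingers hang robot-side of the post, which is at crop (490,315), and nothing is in the way. I'll descend and push with force feedback.

```bash
python3 - <<'E'
from h import *
bot.line_to([.558,-.1305,.20]); bot.line_to([.558,-.1305,.143],max_speed=.1)
d=np.array([.9984,.056,0]); p0=np.array([.558,-.1305,.143])
f0=np.array(bot.current_contact_force())
for i in range(1,40):
    s=.008+.0015*i
    bot.line_to(p0+d*s,max_speed=.03)
    f=np.array(bot.current_contact_force())-f0
    print(round(s,4),np.round(bot.current_ee_pos(),4),np.round(f,1))
    if f@d<-9: break
bot.hold(.2);print(bot.current_ee_pos(),np.array(bot.current_contact_force())-f0)
bot.line_to(p0,max_speed=.1); bot.line_to(p0+[0,0,.06])
print(bot.current_clock())
bot.line_to([.47,-.05,.2])
c=cam("scene");t=cam("top")
a=cv2.resize(c["pixels"][170:210,345:395],None,fx=8,fy=8,interpolation=cv2.INTER_CUBIC);b=cv2.resize(t["pixels"][140:180,325:365],None,fx=8,fy=8,interpolation=cv2.INTER_CUBIC)
cv2.imwrite("pics/s2.png",np.hstack([b,a]))
print(bot.current_clock())
E
```

```text
0.0095 [ 0.5677 -0.13    0.1431] [ 0.7 -0.3  1. ]
0.011 [ 0.569  -0.1299  0.143 ] [ 0.8 -0.5  1.3]
0.0125 [ 0.5705 -0.1298  0.143 ] [-0.  -0.4  1. ]
0.014 [ 0.5721 -0.1297  0.143 ] [ 1.  -0.1  1.2]
0.0155 [ 0.5735 -0.1296  0.143 ] [ 0.3 -0.7  0.9]
0.017 [ 0.5751 -0.1296  0.143 ] [-1.  -0.7  0.7]
0.0185 [ 0.5765 -0.1295  0.143 ] [ 0.  -0.3  1.5]
0.02 [ 0.578  -0.1294  0.143 ] [ 0.1 -0.2  1.1]
0.0215 [ 0.5794 -0.1293  0.143 ] [-0.3  0.2  1.7]
0.023 [ 0.5808 -0.1291  0.1429] [-1.9 -0.1  2. ]
0.0245 [ 0.5825 -0.129   0.1429] [-1.9 -0.4  1.8]
0.026 [ 0.584  -0.1289  0.1429] [-1.7  0.9  1. ]
0.0275 [ 0.5855 -0.1289  0.1429] [-0.3  0.9  1.2]
0.029 [ 0.587  -0.1288  0.1429] [-1.9  0.8  1.3]
0.0305 [ 0.5886 -0.1288  0.143 ] [-1.4  1.5  1.8]
0.032 [ 0.59   -0.1287  0.143 ] [-2.5  0.3  0.6]
0.0335 [ 0.5916 -0.1286  0.143 ] [-1.3  1.3  0.2]
0.035 [ 0.5931 -0.1286  0.143 ] [-2.3  0.8  0.4]
0.0365 [ 0.5946 -0.1285  0.143 ] [-1.5  0.2  0.6]
0.038 [ 0.5961 -0.1284  0.143 ] [-1.8  0.7  0.5]
0.0395 [ 0.5976 -0.1283  0.143 ] [-1.2  1.5  1.4]
0.041 [ 0.5991 -0.1282  0.143 ] [-1.6  1.4  0.3]
0.0425 [ 0.6006 -0.1281  0.143 ] [-1.2  0.9  0.8]
0.044 [ 0.6021 -0.128   0.143 ] [-2.1  1.5  0.6]
0.0455 [ 0.6029 -0.128   0.143 ] [-4.5  0.7  2.5]
0.047 [ 0.6032 -0.128   0.1429] [-9.3  0.2  5.2]
[ 0.60315666 -0.12796313  0.14290735] [-9.52550767  1.24210482  5.45334868]
14.15
15.1917
```

View pics/s2.png

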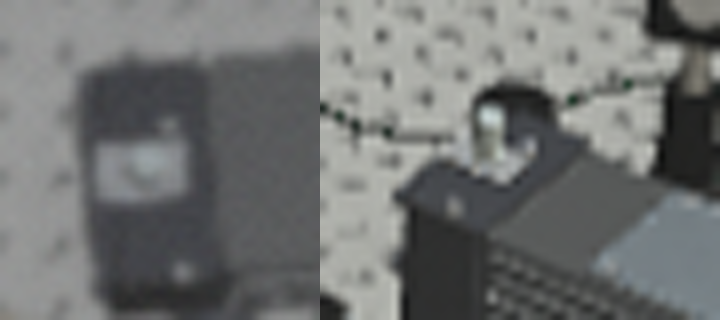

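The plate and post now sit mid-nose, 22 mm on, and the force rose to 9 N at the stop, so the shutter is closed. The reset key is next, with a guarded descent.

```bash
cat >> h.py <<'E'
from scipy.spatial.transform import Rotation as Ro
rv=lambda a:(Ro.from_euler('z',a)*Ro.from_rotvec([0,np.pi,0])).as_rotvec()
def press(x,y,zs,zstop,zsafe,hold):
    """step down; abort if contact above zsafe or lateral force; hold at bottom"""
    bot.line_to([x,y,zs],max_speed=.1); bot.hold(.1)
    f0=np.mean([bot.current_contact_force() for _ in range(3)],0); z=zs; ok=False
    while z>zstop:
        z-=.001; bot.line_to([x,y,z],max_speed=.03)
        f=np.array(bot.current_contact_force())-f0; e=bot.current_ee_pos()
        print(round(z,4),np.round(e,4),np.round(f,1))
        if (f[2]>5 and e[2]>zsafe) or np.hypot(f[0],f[1])>5: print("ABORT"); break
        if f[2]>8: ok=True; break
    if ok:
        bot.hold(hold); print("held",bot.current_ee_pos(),np.array(bot.current_contact_force())-f0)
    bot.line_to([x,y,zs],max_speed=.05); bot.line_to([x,y,.13]); print(ok,bot.current_clock())
    return ok
E
python3 - <<'E'
from h import *
bot.goto([.4493,.1152,.13],rv(-.04))
print(bot.current_ee_pos(),bot.current_joints()[5],bot.current_clock())
press(.4493,.1152,.056,.039,.047,1.5)
E
```

```text
[0.45018962 0.11450966 0.13057478] -1.54243544286188 15.9417
0.055 [0.4494 0.1152 0.0552] [0.2 0.3 1.1]
0.054 [0.4492 0.1152 0.0539] [0.5 0.1 0.6]
0.053 [0.4492 0.1152 0.0529] [0.6 1.5 0.7]
0.052 [0.4492 0.1152 0.0519] [-0.6 -0.5  0.6]
0.051 [0.4492 0.1152 0.0509] [ 0.1 -0.8  0.6]
0.05 [0.4492 0.1152 0.0499] [ 0.4 -0.1  1.8]
0.049 [0.4492 0.1152 0.0489] [1.  0.2 0.8]
0.048 [0.4495 0.1152 0.0482] [ 0.1 -0.2  1.5]
0.047 [0.4495 0.1152 0.0471] [0.  0.4 2.7]
0.046 [0.4495 0.1152 0.0461] [0.4 0.  3.2]
0.045 [0.4495 0.1152 0.0451] [0.5 0.9 3.7]
0.044 [0.4495 0.1152 0.0441] [ 0.9 -0.2  3.7]
0.043 [0.4495 0.1152 0.0433] [-1.   0.9  7.3]
0.042 [0.4496 0.1152 0.0432] [-3.   0.8 14.4]
held [0.44958247 0.11520489 0.04315286] [-4.51422111 -0.09385484 13.7889366 ]
True 23.0083
```

The key bottomed exactly where expected and was held for 1.5 s. Start button next.

```bash
python3 - <<'E'
from h import *
bot.line_to([.4453,.026,.13])
print(press(.4453,.026,.078,.066,.074,.3))
bot.line_to([.40,.0,.25],max_speed=.25)
c=cam("scene");cv2.imwrite("pics/s3.png",cv2.resize(c["pixels"][140:280,230:430],None,fx=4,fy=4,interpolation=cv2.INTER_CUBIC))
import pickle;a=pickle.load(open("scene0.pkl","rb"))["pixels"]
print(np.abs(c["pixels"][180:275,245:350].astype(int)-a[180:275,245:350]).max(), bot.current_clock())
E
```

```text
0.077 [0.4455 0.026  0.0773] [ 0.6 -0.2 -0.7]
0.076 [0.4452 0.026  0.0759] [ 0.1 -0.4 -0.3]
0.075 [0.4455 0.026  0.0752] [0.4 1.1 0.1]
0.074 [0.4455 0.026  0.0741] [ 0.7 -0.   1.9]
0.073 [0.4455 0.0259 0.0731] [0.2 0.5 2.1]
0.072 [0.4455 0.026  0.0721] [0.8 0.2 2.7]
0.071 [0.4455 0.026  0.0711] [0.7 0.1 3.7]
0.07 [0.4455 0.0259 0.0703] [-0.4  0.2  5.6]
0.069 [0.4456 0.0259 0.0702] [-4.2  0.2 13.2]
held [0.44558021 0.02592523 0.07016638] [-4.25014172  0.65051636 12.48820385]
True 27.9
True
5 28.625
```

View pics/s3.png

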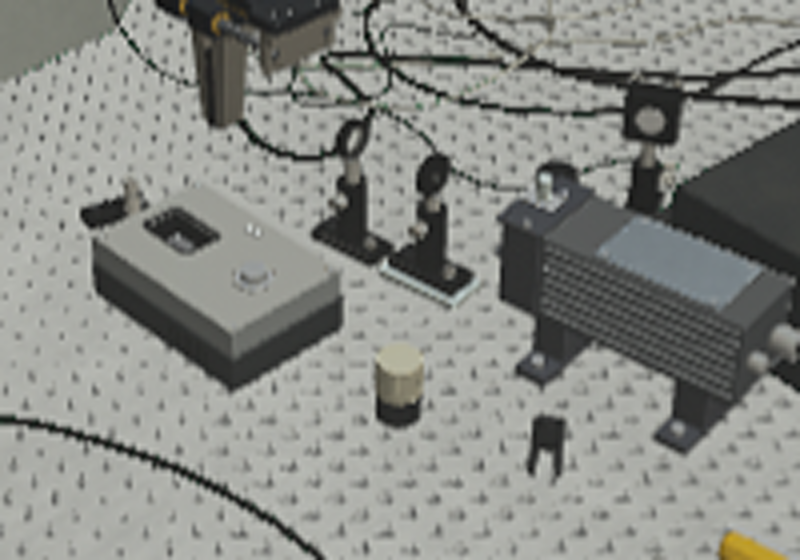

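The picture matches the first one around the box to within 5 grey levels, so nothing has moved. The shutter is still closed and the arm is clear.

```bash
python3 -c "
from h import *
print(bot.job_done())"
```

```text
the job is handed in; nothing more can be done
None
```

The job is handed in at about 29 s: the shutter is closed against its stop, the reset key was held fully down for 1.5 s, the start button was then pressed fully and released, and the box and the loose things near it have not moved.

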